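# Load the hall lamp's battery supply and work its pedal switch

## Task

Put fresh batteries in the hall lamp's supply. First switch the lamp off: press the black pedal fully down to its stop, hold it there for a second and let it come up; then turn the red latch knob a quarter turn clockwise, lift the hood off and set it aside, and lay every blue battery block that is on the shelf flat in a bay of its own. Put the hood squarely back down over the tray, turn the knob back until its tongue lies across the hood again, switch the lamp on with a second full press of the pedal held for a second and released, and leave the keyring, stopper and button box where they are.

Things in the scene. Friction and masses are not known exactly. Their poses are not given: they have to be found in the camera images.
- supply: Lamp's battery supply, fixed: black base plate 115 (x) x 180 (y) x 6 mm. Origin at the centre of its underside, on the shelf; x from the latch side to the far side, y along the row of bays. On the plate a grey tray rim, 82 x 152 mm outside, 6 mm thick, up to z = 16 mm, holds three bays in a row. The latch's fixed post, 20 mm thick, stands at x = -71 mm, y = 0.
- bay0 (a point): Centre of the copper floor of one end bay (y = -54 mm on the supply), 6 mm above the shelf. Bay 70 mm long (x) and 32 mm wide (y); bosses 22 mm wide and 8 mm above the floor part the bays. A block lying in it has its centre 12 mm above this point.
- bay1 (a point): Centre of the copper floor of the middle bay (y = 0 mm on the supply), 6 mm above the shelf. Bay 70 mm long (x) and 32 mm wide (y); bosses 22 mm wide and 8 mm above the floor part the bays. A block lying in it has its centre 12 mm above this point.
- bay2 (a point): Centre of the copper floor of the other end bay (y = 54 mm on the supply), 6 mm above the shelf. Bay 70 mm long (x) and 32 mm wide (y); bosses 22 mm wide and 8 mm above the floor part the bays. A block lying in it has its centre 12 mm above this point.
- latch (a joint): Angle of the quarter-turn latch on the supply: 0 = locked (brass tongue across the hood's top, holding it down), 1.57 = released (tongue parallel to the hood's front edge). Grows clockwise seen from above; about 0.04 Nm of friction, stays where left. The tongue is clear of the hood from about 1.3 rad.
- latch_grip (a point): Point on the latch's axis at gripping height (75 mm above the shelf). The red grip bar, 40 mm long, 11 mm thick, from 52 to 78 mm above the shelf, lies along this point's x axis and turns with it. The brass tongue under it (45 to 52 mm above the shelf, 10 mm wide) reaches 34 mm from the axis along this point's +x, which is the supply's +x when locked.
- hood: Loose cream hood, an upside-down box 98 (x) x 168 (y) x 36 mm, walls 4 mm, 300 g, open below, with a wooden handle bar on top. Origin at the centre of its open underside, z up. It starts on the base plate over the tray rim (4 mm play each way): its origin is then 6 mm above the supply's, its y along the supply's y. Either way round is right.
- hood_grip (a point): Grip point of the hood's handle bar, 58 mm above the hood's underside. The bar is 14 mm thick (hood x), 60 mm long (hood y), from 36 to 60 mm above the hood's underside.
- cell1: Blue battery block with a copper band, 60 (x) x 24 x 24 mm, 80 g, one of the two or three on the shelf (None at the start: not there). Origin at its centre, x along its length; it lies flat, centre 12 mm above the shelf. Either end may point either way and any long side may be up.
- cell2: Blue battery block with a copper band, 60 (x) x 24 x 24 mm, 80 g, one of the two or three on the shelf (None at the start: not there). Origin at its centre, x along its length; it lies flat, centre 12 mm above the shelf. Either end may point either way and any long side may be up.
- cell3: Blue battery block with a copper band, 60 (x) x 24 x 24 mm, 80 g, one of the two or three on the shelf (None at the start: not there). Origin at its centre, x along its length; it lies flat, centre 12 mm above the shelf. Either end may point either way and any long side may be up.
- cell4: Blue battery block with a copper band, 60 (x) x 24 x 24 mm, 80 g, one of the two or three on the shelf (None at the start: not there). Origin at its centre, x along its length; it lies flat, centre 12 mm above the shelf. Either end may point either way and any long side may be up.
- pedal_base: Base of the black bakelite pedal switch, fixed to the shelf, 130 (x) x 80 (y) x 10 mm. Origin at the centre of its underside. The pedal is hinged at x = +52 mm, 24 mm above the shelf, and its free end points to -x and up.
- pedal (a joint): Angle of the pedal: 0 = up at rest, 0.26 = pressed down to its stop (then the pedal lies level). A spring always brings it back up; at the pad about 3 N start it moving and 8 N hold it at the stop.
- pedal_pad (a point): Where to press: on the pedal's top face near its free end, 92 mm from the hinge. About 52 mm above the shelf at rest and 28 mm at the stop. The pedal is 115 mm long and 60 mm wide.
- keyring: Pewter ring 36 mm across with a flat key to its +x (reaching 65 mm from the origin), 4 mm thick; loose, not to be moved. Origin at the ring's centre, underneath.
- stopper: Green glass bottle stopper standing upright, 40 mm across, 46 mm tall; loose, not to be moved. Origin at the centre of its foot.
- button_box: Carved bone button box, 64 (x) x 84 (y) x 34 mm, loose, not to be moved. Origin at the centre of its underside.
Not all that is in view belongs to the job. Leave any brown or green look-alike of the cell3 alone.

How it is judged:
On the way, in this order (a step that is already met when the one before it is completed fails the run):
1. the pedal is pressed down to its stop (lamp off) with the supply shut (value of joint pedal above 0.225 rad and x of hood in the frame of supply between -0.008 and 0.008 m and y of hood in the frame of supply between -0.008 and 0.008 m and z of hood in the frame of supply between 0.002 and 0.01 m and angle between hood's own z axis and vertical below 0.06 rad and angle between the y axis of hood and the y axis of supply, either way round below 0.12 rad), for 0.3 s.
2. the pedal is up again and the latch is turned a quarter turn to released (value of joint pedal below 0.06 rad and value of joint latch above 1.25 rad), for 0.1 s.
3. the hood is off and every battery block lies in a bay (horizontal distance between hood and supply above 0.1 m and x of cell1 in the frame of supply between -0.012 and 0.012 m and y of cell1 in the frame of supply between -0.07 and 0.07 m and z of cell1 in the frame of supply between 0.01 and 0.0205 m and x of cell2 in the frame of supply between -0.012 and 0.012 m and y of cell2 in the frame of supply between -0.07 and 0.07 m and z of cell2 in the frame of supply between 0.01 and 0.0205 m and x of cell3 in the frame of supply between -0.012 and 0.012 m and y of cell3 in the frame of supply between -0.07 and 0.07 m and z of cell3 in the frame of supply between 0.01 and 0.0205 m and x of cell4 in the frame of supply between -0.012 and 0.012 m and y of cell4 in the frame of supply between -0.07 and 0.07 m and z of cell4 in the frame of supply between 0.01 and 0.0205 m and linear speed of each of cell1, cell2, cell3, cell4 below 0.02 m/s), for 0.2 s.
4. the hood is back over the tray, the latch is turned back and the pedal is up (x of hood in the frame of supply between -0.008 and 0.008 m and y of hood in the frame of supply between -0.008 and 0.008 m and z of hood in the frame of supply between 0.002 and 0.01 m and angle between hood's own z axis and vertical below 0.06 rad and angle between the y axis of hood and the y axis of supply, either way round below 0.12 rad and value of joint latch below 0.2 rad and value of joint pedal below 0.06 rad), for 0.2 s.
5. the pedal is pressed down to its stop again (lamp on) (all of step 1 and value of joint latch below 0.2 rad), for 0.3 s.
At the end, for the whole second after the job is handed in: Every battery block lies flat in a bay (centre within 12 mm of the bay's middle lengthwise and down on its floor), the hood sits down over the tray within 8 mm and 0.12 rad, the latch is within 0.2 rad of locked, the pedal is up, and all is at rest (all of step 4 and x of cell1 in the frame of supply between -0.012 and 0.012 m and y of cell1 in the frame of supply between -0.07 and 0.07 m and z of cell1 in the frame of supply between 0.01 and 0.0205 m and x of cell2 in the frame of supply between -0.012 and 0.012 m and y of cell2 in the frame of supply between -0.07 and 0.07 m and z of cell2 in the frame of supply between 0.01 and 0.0205 m and x of cell3 in the frame of supply between -0.012 and 0.012 m and y of cell3 in the frame of supply between -0.07 and 0.07 m and z of cell3 in the frame of supply between 0.01 and 0.0205 m and x of cell4 in the frame of supply between -0.012 and 0.012 m and y of cell4 in the frame of supply between -0.07 and 0.07 m and z of cell4 in the frame of supply between 0.01 and 0.0205 m and linear speed of each of hood, cell1, cell2, cell3, cell4 below 0.02 m/s); the robot touches nothing.
It fails at once if the keyring is shifted more than 30 mm (distance of keyring from where it was at the start of the episode above 0.03 m).
It fails at once if the stopper is shifted more than 30 mm (distance of stopper from where it was at the start of the episode above 0.03 m).
It fails at once if the button box is shifted more than 30 mm (distance of button_box from where it was at the start of the episode above 0.03 m).
Of cell1, cell2, cell3, cell4 only 2 to 3 are there at a start; the rules pass over those that are not, and their reading is None.
At some moment in a run one of cell1, cell2, cell3, cell4 may be knocked a few centimetres aside while the robot is not near it.
Once in a run the grip may slacken for a moment while it holds something.
It also fails if it takes over 200 s, if anything falls off the work surface, if the arm or the gripper's body presses on something with over 40 N, if the wrist force passes 120 N, or if a joint passes its speed limit or range.

## Robot

A 6-joint arm with a two-finger parallel gripper is mounted at the origin on the work surface. World frame = base frame: x ahead of the robot, y to its left, z up, the work surface at z = 0. Lengths are in m, angles in rad, forces in N, time in s.
With the tool pointing down it reaches from about 0.35 to 0.8 m from the base axis. Payload 7.3 kg.
Tool frame: the origin (TCP) lies at the centre of the arm's flange, where the gripper is bolted on; the fingertips stand 173 mm ahead of it and the grasp point (between the pads) lies bot.tcp_to_grasp ahead of it (bot.tcp_to_grasp is the distance from the TCP to the grasp point, in m); z points along the fingers, y is the line along which they close (so a half turn about z gives the same grasp; the last joint's range is limited). The gripper opens to 85 mm and grips with 20 to 120 N. Pads are 22 mm wide; open, the fingers measure 114 mm over their backs; the gripper's body (76 mm by 85 mm) begins 54 mm behind the grasp point. The pads swing forward as they close: fully open they stand 13 mm farther back than shut.
Start: joints at [-1.448, 0.342, 1.524, -0, 1.275, -0.146], TCP at [0.139, -0.506, 0.405] pointing down, gripper open.
Joint ranges: [-2.53, 2.53], [-0.77, 2.02], [0.04, 2.7], [-1, 4.14], [0.28, 2.66], [-3.11, 3.11]. Speed limits (rad/s): [2.57, 2.57, 3.14, 3.14, 3.14, 3.14].

## Interface

Orientations are given as [roll, pitch, yaw] about the fixed x, y, z axes, in that order (R = Rz(yaw) Ry(pitch) Rx(roll)).
In Python, from plant import bot gives the robot as it stands.
- The arm moves only by the tool arm_command, never from a script. Its argument "series" is a list that holds one entry, the list of rows, each a list of 7 numbers: the shift along the tool's x, y, z in units of 60 mm (1.0 is 60 mm), then the turn, a rotation vector about the tool's x, y, z in units of 5 degrees (1.0 is 5 degrees), then the opening in per cent of the stroke, from 0 (shut) to 100 (fully open). A call has 1 to 8 rows; each row shifts and turns the commanded pose from where the row before left it, along the tool's axes as they then stand; what a row does not reach is not made up. A row lasts 1/8 s, in which the tool goes at most 62.5 mm and 10.7 degrees, less where a joint would pass 70% of its speed; a pose out of reach is approached as far as the arm can. A call is refused whole if a number of a shift passes 1 or a number of a turn 1, either way. A call with a gripper value outside its range is refused whole. The fingers move at their own pace and stop on an object; "force" is the grip in N (left out, the last holds). Time passes only in rows, so rows that do not move let the fingers close. It gives the time, the measured TCP pose, the force, the opening and the grip force at its end, in the units of the state.
- bot.sense(): the state, without advancing time (a new reading comes with each control period).
- bot.get_image(name): name is "scene" or "top"; returns a dict with "color" (400x640x3 uint8, red, green, blue), "range_z" (400x640 float32, m along the optical axis (not along the pixel's ray), 0 where there is no reading), "fov_y" (degrees; the focal length in pixels is half the picture's height over the tangent of half this angle, whatever the lens; pixels are square), "cx", "cy" (the principal point, pixels), "world_from_camera" (4x4, takes a point from camera to world coordinates). Camera axes: x right, y down, z forward; pixel columns grow to the right and rows downward; lengths in m; the calibration is good to about 2 mm. A picture is of the moment at which its call begins.
- bot.close_job(): hands the job in; it is judged then, once.
The state is a dict: "time": time; "joint_positions": joint angles; "joint_velocities": joint speeds; "joint_efforts": joint torques, N m; "position": TCP position; "tcp_rot": TCP orientation; "contact_force": force on the tool from outside, world axes, zero at the start; "wrist_torque": the same for the moment, N m; "finger_gap": finger opening in m; "grasp_force": force on a finger pad.
Only numpy, scipy, OpenCV 4.12 (cv2) and the standard library are available. Lean on these libraries where they do the work, as an engineer would, in place of code of your own. Each camera call takes 0.05 s, during which the arm holds its last target. There are 200 camera calls.

## Working session

There is one attempt and no reset: what is moved stays moved. The work goes in short steps, Python scripts to look and compute and a tool call to move; the robot and the scene stay as the last step left them, time stands still between calls to the robot, and variables do not carry over. Pictures are saved under pics/ and viewed, at most 15 in all, crops included, and the job is handed in when it is done.

Besides the shell and the picture viewer there is one more tool, called after ">>>" as name([rows], argument=value, ...), one row to a line, values as JSON. arm_command: Moves the arm, as the interface text tells. Its arguments: {"type":"object","properties":{"series":{"type":"array"},"force":{"type":"number"}},"required":["series"]}

```bash
mkdir -p pics; cat > h.py <<'E'
import numpy as np,cv2
from plant import bot
def cap(n):
    im=bot.get_image(n); np.savez('%s.npz'%n,**im); return im
def cloud(im):
    h,w=im['range_z'].shape; f=h/2/np.tan(np.radians(im['fov_y'])/2)
    v,u=np.mgrid[:h,:w]; z=im['range_z']
    P=np.stack([(u-im['cx'])/f*z,(v-im['cy'])/f*z,z],-1)
    T=np.array(im['world_from_camera']); return P@T[:3,:3].T+T[:3,3]
def save(im,n): cv2.imwrite('pics/'+n,im['color'][...,::-1])
E
python3 - <<'E'
from h import *
s=bot.sense(); print(s, bot.tcp_to_grasp)
for n in('top','scene'):
    im=cap(n); save(im,n+'0.png'); print(n,np.array(im['world_from_camera']).round(3).tolist(),im['fov_y'])
E
```

```text
{'time': 0.0, 'joint_positions': array([-1.44798335e+00,  3.42744873e-01,  1.52502921e+00, -1.25084377e-05,
        1.27537381e+00, -1.46005104e-01]), 'joint_velocities': array([ 3.38529329e-04, -1.09947188e-05, -7.88546706e-04,  1.34980203e-03,
        1.12648401e-03, -5.79548803e-04]), 'joint_efforts': array([ 2.31082697e-03, -4.33666384e+01, -2.46011478e+01,  3.89611978e-05,
        7.79300026e-03,  1.08281247e-05]), 'position': array([ 0.1394368 , -0.50600793,  0.40400999]), 'tcp_rot': array([-3.14005222e+00, -2.14433321e-04,  2.68821567e-01]), 'contact_force': array([0.53653701, 0.21652297, 0.87995969]), 'wrist_torque': array([-0.00062964,  0.05331543, -0.00077972]), 'grasp_force': 0.0, 'finger_gap': 0.08563742639822775} 0.1547
top [[0.021, -0.987, 0.162, 0.378], [-1.0, -0.023, -0.013, -0.027], [0.016, -0.161, -0.987, 1.097], [0.0, 0.0, 0.0, 1.0]] 51.69839459978866
scene [[0.748, 0.369, -0.551, 1.085], [0.663, -0.409, 0.626, -0.632], [0.005, -0.834, -0.551, 0.617], [0.0, 0.0, 0.0, 1.0]] 53.193320172251866
```

View pics/top0.png

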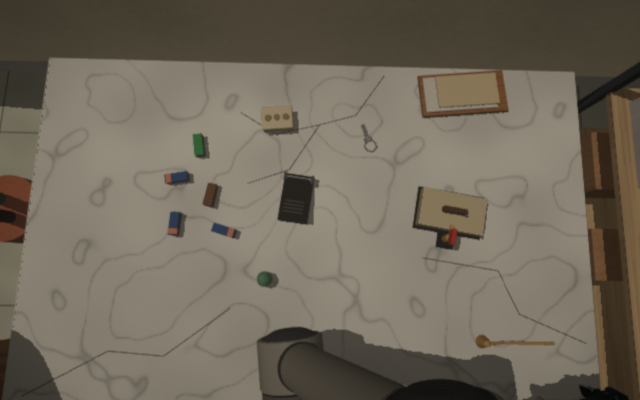

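View pics/scene0.png

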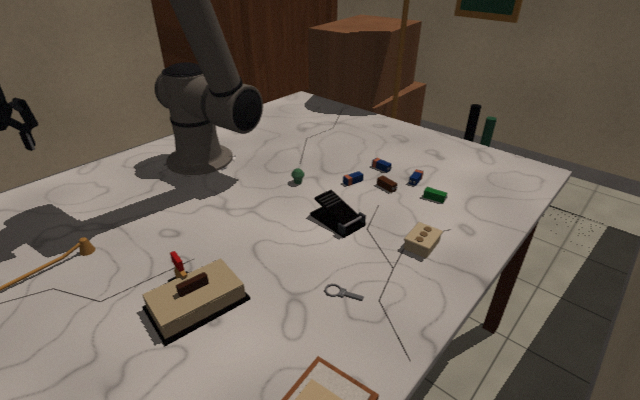

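The top view shows the supply with its hood at (450,213), the red knob at (451,236) and the pedal at (296,198). The three blue cells are at (176,178), (175,222) and (224,230). In the scene view, the pedal's free end points towards the robot.

```bash
cat >> h.py <<'E'
def ray(im,u,v,z):
    f=im['color'].shape[0]/2/np.tan(np.radians(im['fov_y'])/2); T=np.array(im['world_from_camera'])
    d=T[:3,:3]@np.array([(u-im['cx'])/f,(v-im['cy'])/f,1]); return T[:3,3]+d*(z-T[2,3])/d[2]
def rects(im,m,z,amin=30):
    "min-area rectangles of a mask, cast on plane z: centre, yaw of long side, sides"
    out=[]
    for c in cv2.findContours(m.astype(np.uint8),cv2.RETR_EXTERNAL,cv2.CHAIN_APPROX_NONE)[0]:
        if cv2.contourArea(c)<amin: continue
        p=np.array([ray(im,u,v,z)[:2]*1000 for u,v in c[:,0]],np.float32)
        (x,y),(w,h),a=cv2.minAreaRect(p)
        if w<h: w,h,a=h,w,a+90
        (u,v),_,_=cv2.minAreaRect(c); out.append((round(x),round(y),round((a+90)%180-90,1),round(w),round(h),round(u),round(v)))
    return out
def hsv(im): return cv2.cvtColor(im['color'],cv2.COLOR_RGB2HSV).astype(int)
E
python3 - <<'E'
from h import *
im=dict(np.load('top.npz')); H=hsv(im); h,s,v=H[...,0],H[...,1],H[...,2]
C=cloud(im); Z=C[...,2]
print('table z',np.median(Z[150:350:5,330:400:5]))
blue=(h>100)&(h<130)&(s>90)
print('blue',rects(im,blue,.024,15))
box=np.zeros(h.shape,bool); 
def reg(a,b,c,d):
    m=np.zeros(h.shape,bool); m[b:d,a:c]=1; return m
S=reg(405,175,500,260)
hood=S&(Z>.03)&(Z<.055)
print('hood',rects(im,hood,.042,300))
print('handle',rects(im,S&(Z>.058)&(C[...,0]>.38),.066,20), Z[S].max())
red=S&((h<8)|(h>172))&(s>150)&(v>90); print('red',rects(im,red,.078,10))
print('plate dark',rects(im,S&(v<60)&(Z<.02),.006,30))
Pd=reg(270,165,325,235)
print('pedal',rects(im,Pd&(Z>.015),.035,100), rects(im,Pd&(v<60),.03,100))
for a in range(176,226,4): print(a,[round(float(x),3) for x in Z[a,285:312:4]], C[a,296].round(3))
for n,r in dict(box=(255,98,300,138),stop=(250,265,280,295),key=(355,115,385,158)).items():
    print(n,rects(im,reg(*r)&(Z>.002)&((s<200)),.02,20)[:4])
E
python3 - <<'E'
import cv2
a=cv2.imread('pics/top0.png'); 
x=cv2.resize(a[175:260,405:500],None,fx=4,fy=4,interpolation=2); y=cv2.resize(a[165:250,265:360],None,fx=4,fy=4,interpolation=2)
import numpy as np; cv2.imwrite('pics/crop0.png',cv2.convertScaleAbs(np.hstack([x,y]),alpha=1.8))
E
```

```text
table z -0.0006483157078329693
blue [(472, 232, 73.0, 35, 17, 219, 229), (493, 352, -3.4, 35, 19, 174, 220), (608, 347, -78.8, 38, 18, 179, 176)]
hood [(529, -371, 80.4, 170, 99, 453, 212)]
handle [(461, -362, -11.9, 42, 16, 453, 237), (529, -372, 80.9, 60, 15, 456, 210)] 1.097493557675734
red [(461, -360, -10.4, 38, 12, 453, 236)]
plate dark [(470, -423, 84.5, 59, 9, 468, 235), (503, -313, 30.8, 183, 74, 427, 223)]
pedal [(561, 36, -7.2, 119, 80, 296, 196)] [(555, 36, -7.1, 125, 77, 296, 198)]
176 [0.032, 0.027, 0.023, 0.006, 0.013, 0.011, -0.001] [0.619 0.039 0.011]
180 [0.03, 0.028, 0.03, 0.031, 0.03, 0.028, 0.028] [0.605 0.037 0.028]
184 [0.008, 0.033, 0.031, 0.034, 0.038, 0.031, 0.033] [0.593 0.037 0.031]
188 [0.008, 0.037, 0.037, 0.036, 0.034, 0.034, 0.006] [0.582 0.036 0.033]
192 [0.04, 0.035, 0.038, 0.036, 0.042, 0.034, 0.01] [0.571 0.036 0.036]
196 [0.04, 0.041, 0.038, 0.038, 0.04, 0.04, 0.01] [0.56  0.035 0.041]
200 [0.05, 0.046, 0.047, 0.044, 0.047, 0.042, 0.01] [0.549 0.035 0.044]
204 [0.047, 0.052, 0.051, 0.047, 0.047, 0.047, 0.006] [0.538 0.034 0.045]
208 [0.055, 0.052, 0.05, 0.051, 0.046, 0.009, 0.01] [0.527 0.033 0.052]
212 [0.055, 0.056, 0.054, 0.054, 0.05, 0.008, -0.003] [0.516 0.033 0.056]
216 [0.056, 0.057, 0.053, 0.059, 0.053, 0.01, 0.003] [0.506 0.033 0.055]
220 [0.009, 0.012, 0.009, 0.01, 0.009, 0.009, -0.005] [0.501 0.035 0.008]
224 [0.0, -0.001, -0.001, -0.002, 0.002, 0.015, -0.003] [ 0.491  0.035 -0.004]
box [(771, 96, -80.6, 95, 85, 277, 121)]
stop [(348, 109, -43.7, 41, 40, 265, 278)]
key [(728, -154, 23.0, 83, 27, 368, 138)]
```

View pics/crop0.png

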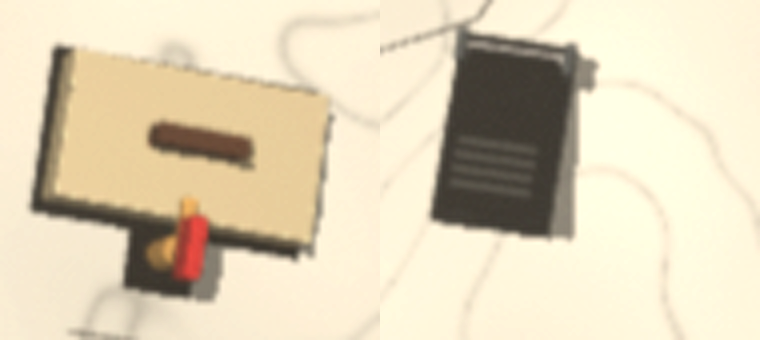

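The crop shows the knob on the robot side, with its tongue over the hood at crop pixel (190,205), and the pedal's free end on the near side, with its ridges at about (490,165). I'll start by moving the closed fingers to a point above the pedal pad.

>>> arm_command([
  [[0.72,-0.59,0.17,0,0,0,0],[0.72,-0.59,0.17,0,0,0,0],[0.72,-0.59,0.17,0,0,0,0],[0.72,-0.59,0.17,0,0,0,0],[0.72,-0.59,0.17,0,0,0,0],[0.72,-0.59,0.17,0,0,0,0],[0.72,-0.59,0.17,0,0,0,0],[0.72,-0.59,0.17,0,0,0,0]],
], force=60)

```text
time: 1.1
position: [0.3982, -0.1397, 0.3228]
tcp_rot: [3.141, -0.0, 0.269]
contact_force: [0.7, -1.0, -0.1]
finger_gap: -0.0
grasp_force: 0.0
```

>>> arm_command([
  [[0.72,-0.59,0.17,0,0,0,0],[0.72,-0.59,0.17,0,0,0,0],[0.72,-0.59,0.17,0,0,0,0],[0.72,-0.59,0.17,0,0,0,0],[0,0,0,0,0,0,0]],
])

```text
time: 1.72
position: [0.5274, 0.044, 0.2809]
tcp_rot: [-3.141, 0.001, 0.273]
contact_force: [-0.5, -0.9, -0.4]
finger_gap: 0.0003
grasp_force: 0.0
```

```bash
cat >> h.py <<'E'
def go(x,y,z,yaw=None):
    "mm, deg: what is left to go, shift in tool units at the present yaw and at the yaw asked for"
    s=bot.sense(); p=np.array(s['position'])*1000; a=s['tcp_rot'][2]
    d=np.array([x,y,z])-p
    def sh(t): c,n=np.cos(t),np.sin(t); return np.round([(d[0]*c+d[1]*n)/60,(d[0]*n-d[1]*c)/60,-d[2]/60],3)
    print('pos',p.round(1),'rot',np.degrees(s['tcp_rot']).round(1),'shift now',sh(a),end=' ')
    if yaw is not None: print('| turn z units',round(float(((np.degrees(a)-yaw+180)%360-180)/5),2),'shift after',sh(np.radians(yaw)),end='')
    print(' q6',round(float(s['joint_positions'][5]),2),'F',np.round(s['contact_force'],1),'gap',round(float(s['finger_gap'])*1000,1))
E
python3 - <<'E'
from h import *
go(524,41,203)
im=dict(np.load('top.npz')); C=cloud(im); Z=C[...,2]
m=(Z>.010); m[:,:150]=0; m[:,260:]=0; m[:150]=0; m[260:]=0
print(rects(im,m,.02,40))
E
```

```text
pos [527.4  44.  280.9] rot [-1.80e+02  1.00e-01  1.57e+01] shift now [-0.069  0.033  1.299]  q6 1.24 F [-0.5 -0.9 -0.4] gap 0.3
[(468, 222, 74.3, 62, 24, 223, 230), (485, 352, -3.1, 63, 29, 174, 223), (562, 263, -10.2, 62, 28, 210, 195), (606, 354, -80.2, 66, 27, 177, 177), (674, 300, -88.5, 27, 17, 199, 153)]
```

>>> arm_command([
  [[-0.07,0.03,0.7,0,0,0,0],[0,0,0.25,0,0,0,0],[0,0,0.15,0,0,0,0],[0,0,0.1,0,0,0,0],[0,0,0.08,0,0,0,0],[0,0,0,0,0,0,0]],
])

```text
time: 2.48
position: [0.5229, 0.0379, 0.2063]
tcp_rot: [3.141, -0.0, 0.268]
contact_force: [-3.4, -0.9, 6.0]
finger_gap: -0.0004
grasp_force: 3.1
```

>>> arm_command([
  [[0,0,0.06,0,0,0,0],[0,0,0.06,0,0,0,0],[0,0,0.04,0,0,0,0],[0,0,0,0,0,0,0]],
])

```text
time: 2.98
position: [0.5227, 0.038, 0.2003]
tcp_rot: [3.141, -0.002, 0.269]
contact_force: [-14.8, 0.3, 39.1]
finger_gap: -0.0001
grasp_force: 19.2
```

>>> arm_command([
  [[0,0,-0.03,0,0,0,0],[0,0,0,0,0,0,0],[0,0,0,0,0,0,0],[0,0,0,0,0,0,0],[0,0,0,0,0,0,0],[0,0,0,0,0,0,0],[0,0,0,0,0,0,0],[0,0,0,0,0,0,0]],
])

```text
time: 3.98
position: [0.5227, 0.038, 0.2008]
tcp_rot: [3.141, -0.001, 0.269]
contact_force: [-10.5, -0.1, 24.5]
finger_gap: -0.0
grasp_force: 12.6
```

```bash
python3 - <<'E'
from h import *
im=cap('scene'); cv2.imwrite('pics/ped.png',cv2.resize(im['color'][150:270,250:450,::-1],None,fx=3,fy=3)); go(460,-360,250,-9.5)
E
```

```text
pos [522.7  38.  200.8] rot [ 1.80e+02 -1.00e-01  1.54e+01] shift now [-2.769  6.118 -0.82 ] | turn z units 4.98 shift after [ 0.064  6.715 -0.82 ] q6 1.23 F [-9.8 -1.1 24.3] gap 0.0
```

View pics/ped.png

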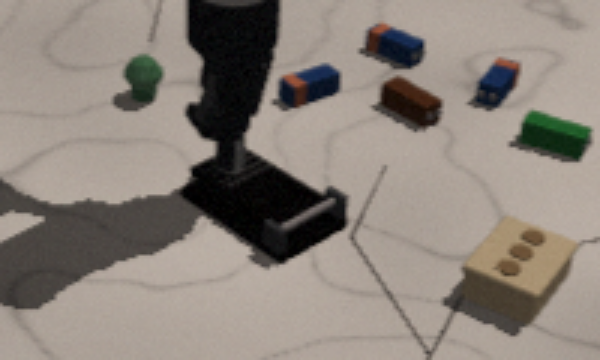

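The pedal is level, so it is at its stop. Next I lift off, let it come up, and move over the knob.

>>> arm_command([
  [[0,0,-0.1,0,0,0,0],[0,0,-0.3,0,0,1,0],[0,0,-0.4,0,0,1,0],[0,0,-0.4,0,0,1,50],[0,0,-0.3,0,0,1,50],[0,0,0,0,0,1,50]],
])

```text
time: 4.78
position: [0.5236, 0.0379, 0.2902]
tcp_rot: [-3.141, -0.006, -0.171]
contact_force: [-0.0, -0.3, -0.6]
finger_gap: 0.0428
grasp_force: 0.0
```

>>> arm_command([
  [[0.01,0.84,0,0,0,0,50],[0.01,0.84,0,0,0,0,50],[0.01,0.84,0,0,0,0,50],[0.01,0.84,0,0,0,0,50],[0.01,0.84,0,0,0,0,50],[0.01,0.84,0,0,0,0,50],[0.01,0.84,0,0,0,0,50],[0.0,0.82,0,0,0,0,50]],
])

```text
time: 5.78
position: [0.4595, -0.361, 0.2887]
tcp_rot: [3.14, -0.002, -0.168]
contact_force: [1.2, -1.2, 0.3]
finger_gap: 0.0425
grasp_force: 0.0
```

>>> arm_command([
  [[0,0,0,0,0,0,50],[0,0,0,0,0,0,50]],
])

```text
time: 6.02
position: [0.4598, -0.3588, 0.288]
tcp_rot: [-3.142, -0.0, -0.168]
contact_force: [-0.9, 0.1, 0.2]
finger_gap: 0.043
grasp_force: 0.0
```

```bash
python3 - <<'E'
from h import *
go(460,-360,229,-9.5)
im=cap('scene'); cv2.imwrite('pics/knob.png',cv2.resize(im['color'][190:340,90:290,::-1],None,fx=4,fy=4))
E
```

```text
pos [ 459.8 -358.8  288. ] rot [-180.    -0.    -9.6] shift now [0.007 0.019 0.983] | turn z units -0.03 shift after [0.007 0.019 0.983] q6 0.94 F [-0.9  0.1  0.2] gap 43.0
```

View pics/knob.png

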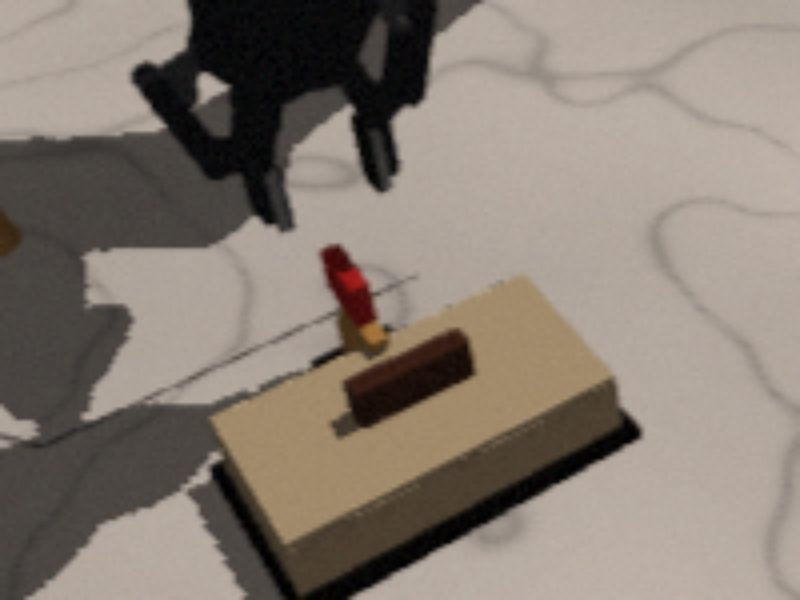

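The open fingers, at about (275,210) and (380,170), straddle the red bar's line at (345,285). I'll descend, grip the bar and turn it.

>>> arm_command([
  [[0,0.02,0.4,0,0,0,50],[0,0,0.4,0,0,0,50],[0,0,0.18,0,0,0,50],[0,0,0,0,0,0,5],[0,0,0,0,0,0,5],[0,0,0,0,0,0,5],[0,0,0,0,0,0,5]],
], force=40)

```text
time: 6.95
position: [0.46, -0.3605, 0.2299]
tcp_rot: [3.14, -0.002, -0.168]
contact_force: [-0.3, -2.6, 2.3]
finger_gap: 0.0097
grasp_force: 43.8
```

>>> arm_command([
  [[0,0,0,0,0,1,5],[0,0,0,0,0,1,5],[0,0,0,0,0,1,5],[0,0,0,0,0,1,5],[0,0,0,0,0,1,5],[0,0,0,0,0,1,5],[0,0,0,0,0,1,5],[0,0,0,0,0,1,5]],
])

```text
time: 7.95
position: [0.4603, -0.3601, 0.2299]
tcp_rot: [-3.141, -0.002, -0.869]
contact_force: [1.4, -0.4, 2.4]
finger_gap: 0.01
grasp_force: 43.9
```

>>> arm_command([
  [[0,0,0,0,0,1,5],[0,0,0,0,0,1,5],[0,0,0,0,0,1,5],[0,0,0,0,0,1,5],[0,0,0,0,0,1,5],[0,0,0,0,0,1,5],[0,0,0,0,0,1,5],[0,0,0,0,0,1,5]],
])

```text
time: 8.95
position: [0.4607, -0.3599, 0.2299]
tcp_rot: [-3.138, -0.001, -1.567]
contact_force: [4.9, 0.6, 2.1]
finger_gap: 0.0099
grasp_force: 43.8
```

>>> arm_command([
  [[0,0,0,0,0,1,5],[0,0,0,0,0,0.7,5],[0,0,0,0,0,0,5],[0,0,0,0,0,0,5]],
])

```text
time: 9.45
position: [0.4608, -0.3599, 0.2299]
tcp_rot: [-3.138, -0.001, -1.711]
contact_force: [6.0, 1.0, 2.9]
finger_gap: 0.0103
grasp_force: 43.8
```

```bash
python3 - <<'E'
from h import *
go(460,-360,229,-99.5); print(bot.sense()['wrist_torque'])
E
```

```text
pos [ 460.8 -359.9  229.9] rot [-179.8   -0.   -98. ] shift now [0.003 0.012 0.015] | turn z units 0.29 shift after [0.003 0.012 0.015] q6 2.49 F [6.  1.  2.9] gap 10.3
[ 0.14401123 -0.96208454 -0.01488416]
```

>>> arm_command([
  [[0,0,0,0,0,0,45],[0,0,0,0,0,0,45],[0,0,0,0,0,0,45],[0,0,-0.5,0,0,0.3,45],[0,0,-0.5,0,0,0,45]],
])

```text
time: 10.07
position: [0.4595, -0.36, 0.2892]
tcp_rot: [3.14, 0.001, -1.739]
contact_force: [0.4, -1.1, -0.0]
finger_gap: 0.0384
grasp_force: 0.0
```

```bash
python3 - <<'E'
from h import *
go(529,-371.5,222,-99.5)
im=cap('scene'); H=hsv(im); save(im,'rel.png')
E
```

```text
pos [ 459.5 -360.   289.2] rot [179.9   0.  -99.6] shift now [-0.004 -1.174  1.119] | turn z units -0.02 shift after [-0.002 -1.174  1.119] q6 2.51 F [ 0.4 -1.1 -0. ] gap 38.4
```

View pics/rel.png

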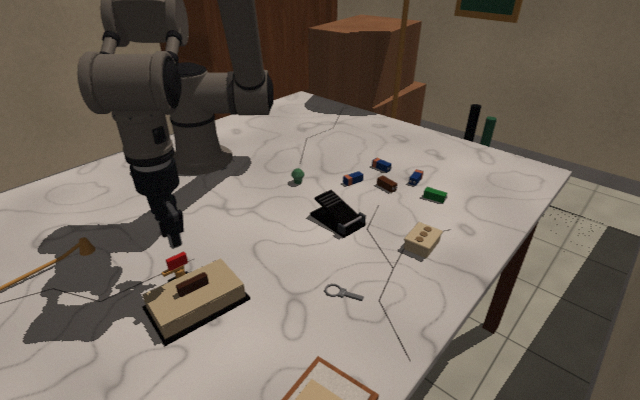

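The red bar at (177,261) now lies parallel to the hood edge, and the pedal is up. Next I grip the hood handle and lift.

>>> arm_command([
  [[0,-0.6,0,0,0,0,45],[0,-0.57,0,0,0,0,45],[0,0,0.5,0,0,0,45],[0,0,0.45,0,0,0,45],[0,0,0.17,0,0,0,45],[0,0,0,0,0,0,5],[0,0,0,0,0,0,5],[0,0,0,0,0,0,5]],
], force=80)

```text
time: 11.12
position: [0.5291, -0.3719, 0.2226]
tcp_rot: [-3.14, -0.001, -1.738]
contact_force: [0.3, -0.7, -1.3]
finger_gap: 0.0122
grasp_force: 80.0
```

>>> arm_command([
  [[0,0,0,0,0,0,5],[0,0,0,0,0,0,5]],
])

```text
time: 11.38
position: [0.5291, -0.3719, 0.2226]
tcp_rot: [-3.14, -0.001, -1.738]
contact_force: [-0.6, 0.6, 3.5]
finger_gap: 0.0119
grasp_force: 80.4
```

>>> arm_command([
  [[0,0,-0.3,0,0,0,5],[0,0,-0.4,0,0,0,5],[0,0,-0.4,0,0,0,5],[0,0,-0.3,0,0,0,5],[0,0,0,0,0,0,5]],
])

```text
time: 12.0
position: [0.5292, -0.3719, 0.3079]
tcp_rot: [-3.139, -0.002, -1.738]
contact_force: [0.5, -0.3, -3.2]
finger_gap: 0.0122
grasp_force: 83.0
```

>>> arm_command([
  [[-0.6,0,0,0,0,0,5],[-0.6,0,0,0,0,0,5],[-0.6,0,0,0,0,0,5],[-0.6,0,0,0,0,0,5],[-0.6,0,0,0,0,0,5],[-0.6,0,0,0,0,0,5],[0,0,0,0,0,0,5],[0,0,0,0,0,0,5]],
])

```text
time: 13.0
position: [0.5649, -0.159, 0.3052]
tcp_rot: [3.141, -0.0, -1.738]
contact_force: [0.2, 0.5, -3.8]
finger_gap: 0.0123
grasp_force: 83.1
```

```bash
python3 - <<'E'
from h import *
go(564,-160,218)
im=cap('scene'); save(im,'hoodup.png')
E
```

```text
pos [ 564.9 -159.   305.2] rot [180.   -0.  -99.6] shift now [0.019 0.011 1.454]  q6 2.9 F [ 0.2  0.5 -3.8] gap 12.3
```

View pics/hoodup.png

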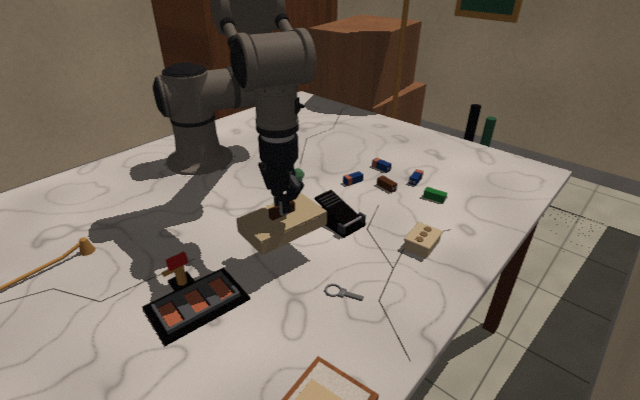

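The hood is held level at about (283,222), and the tray with its three bays is open at (197,303). I'll set the hood down here.

>>> arm_command([
  [[0,0,0.4,0,0,0,5],[0,0,0.4,0,0,0,5],[0,0,0.4,0,0,0,5],[0,0,0.15,0,0,0,5],[0,0,0.08,0,0,0,5],[0,0,0.03,0,0,0,5],[0,0,0,0,0,0,5]],
])

```text
time: 13.92
position: [0.5652, -0.1589, 0.2187]
tcp_rot: [-3.14, -0.0, -1.738]
contact_force: [-0.9, 1.4, -3.5]
finger_gap: 0.0117
grasp_force: 83.0
```

>>> arm_command([
  [[0,0,0,0,0,0,45],[0,0,0,0,0,0,45],[0,0,0,0,0,0,45],[0,0,-0.5,0,0,0,45],[0,0,-0.7,0,0,0,45],[0,0,-0.7,0,0,0,45]],
])

```text
time: 14.68
position: [0.5649, -0.1587, 0.3334]
tcp_rot: [3.141, -0.0, -1.738]
contact_force: [0.9, -0.4, -0.9]
finger_gap: 0.0383
grasp_force: 0.0
```

```bash
cat >> h.py <<'E'
def cells(im,zp=.024,zmin=.008):
    "blue blocks: top-face rectangle in mm"
    H=hsv(im); h,s=H[...,0],H[...,1]; C=cloud(im)
    b=(h>100)&(h<130)&(s>90); near=cv2.dilate(b.astype(np.uint8),np.ones((19,19)))>0
    cop=((h<14)|(h>172))&(s>90)&near&(C[...,2]>zmin)&(C[...,1]>0)
    m=cv2.morphologyEx((b|cop).astype(np.uint8),cv2.MORPH_CLOSE,np.ones((3,3)))
    return rects(im,m,zp,30)
E
python3 - <<'E'
from h import *
im=cap('top'); print(cells(im)); C=cloud(im);Z=C[...,2]
m=(Z>.014)&(C[...,1]>.15)&(C[...,0]<.7)&(C[...,0]>.4);print(rects(im,m,.02,40))
save(im,'top1.png')
H=hsv(im);h,s,v=H[...,0],H[...,1],H[...,2]
S=np.zeros(h.shape,bool); S[170:260,405:505]=1
print('copper',rects(im,S&((h<14)|(h>175))&(s>80)&(C[...,0]>.485),.006,40))
print('dark',rects(im,cv2.morphologyEx((S&(C[...,0]>.48)&(v<75)).astype(np.uint8),cv2.MORPH_CLOSE,np.ones((15,15))),.008,300))
go(468,222,300,74)
E
```

```text
[(468, 223, 78.1, 52, 22, 223, 230), (484, 353, 4.5, 53, 26, 173, 223), (604, 356, -83.7, 55, 25, 176, 178)]
[(468, 223, 74.3, 62, 24, 223, 230), (484, 352, -3.8, 61, 28, 174, 223), (562, 264, -10.2, 62, 27, 210, 194), (606, 354, -80.2, 65, 26, 177, 177), (684, 301, 4.1, 37, 27, 199, 150)]
copper [(523, -426, -9.2, 68, 30, 469, 216), (532, -373, -10.8, 69, 30, 449, 212), (539, -326, -8.8, 67, 17, 431, 209)]
dark [(563, -362, -88.7, 209, 166, 444, 200)]
pos [ 566.  -159.1  339.7] rot [-1.794e+02 -1.000e-01 -9.960e+01] shift now [-5.99   2.668  0.662] | turn z units -34.72 shift after [ 5.655 -3.321  0.662] q6 2.9 F [ 2.1 -0.2  4.4] gap 38.3
```

View pics/top1.png

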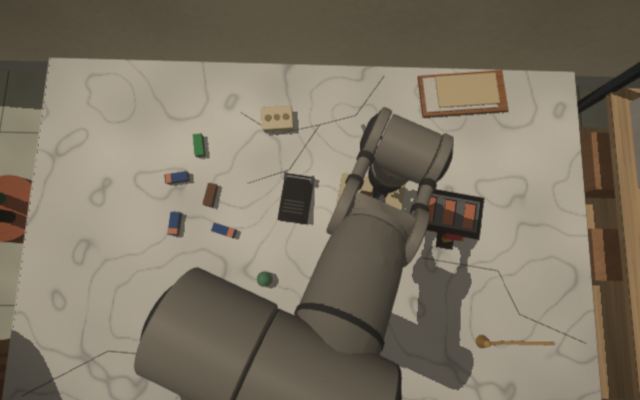

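The hood rests beside the supply and the tray is clear, with copper bays at (431,209), (449,212) and (469,216). I'll take the cell at (484,352) first.

>>> arm_command([
  [[0,0,0,0,0,-1,60],[0,0,0,0,0,-1,60],[0,0,0,0,0,-1,60],[0,0,0,0,0,-1,60],[0,0,0,0,0,-1,60],[0,0,0,0,0,-1,60],[0,0,0,0,0,-1,60],[0,0,0,0,0,-1,60]],
], force=50)

```text
time: 15.72
position: [0.565, -0.1588, 0.3321]
tcp_rot: [-3.141, -0.0, -1.037]
contact_force: [0.9, -0.6, -0.3]
finger_gap: 0.0517
grasp_force: 0.0
```

>>> arm_command([
  [[0,0,0,0,0,-1,60],[0,0,0,0,0,-1,60],[0,0,0,0,0,-1,60],[0,0,0,0,0,-1,60],[0,0,0,0,0,-1,60],[0,0,0,0,0,-1,60],[0,0,0,0,0,-1,60],[0,0,0,0,0,-1,60]],
])

```text
time: 16.73
position: [0.565, -0.1587, 0.3321]
tcp_rot: [3.141, -0.0, -0.339]
contact_force: [-0.1, 0.3, 0.1]
finger_gap: 0.0511
grasp_force: 0.0
```

>>> arm_command([
  [[0,0,0,0,0,-1,60],[0,0,0,0,0,-1,60],[0,0,0,0,0,-1,60],[0,0,0,0,0,-0.2,60],[-0.19,-0.84,0.06,0,0,0,60],[-0.19,-0.84,0.06,0,0,0,60],[-0.19,-0.84,0.06,0,0,0,60],[-0.19,-0.84,0.06,0,0,0,60]],
])

```text
time: 17.73
position: [0.5317, 0.0468, 0.3177]
tcp_rot: [3.142, -0.001, -0.065]
contact_force: [0.5, 0.7, -0.5]
finger_gap: 0.0512
grasp_force: 0.0
```

>>> arm_command([
  [[-0.19,-0.84,0.06,0,0,0,60],[-0.19,-0.84,0.06,0,0,0,60],[-0.19,-0.84,0.06,0,0,0,60],[-0.19,-0.84,0.06,0,0,0,60],[-0.19,-0.84,0.06,0,0,0,60],[-0.19,-0.84,0.06,0,0,0,60],[0,0,0,0,0,0,60],[0,0,0,0,0,0,60]],
])

```text
time: 18.73
position: [0.4828, 0.3512, 0.2959]
tcp_rot: [3.141, 0.0, -0.063]
contact_force: [0.1, -0.3, -0.4]
finger_gap: 0.0512
grasp_force: 0.0
```

```bash
python3 - <<'E'
from h import *
go(484.5,352.3,183,-3.5)
im=cap('scene'); C=cloud(im)
H=hsv(im);b=(H[...,0]>100)&(H[...,0]<130)&(H[...,1]>90)
n,l,st,_=cv2.connectedComponentsWithStats(b.astype(np.uint8))
for i in range(1,n):
    if st[i,4]>20: print(C[l==i].mean(0).round(3),st[i])
cv2.imwrite('pics/c1.png',cv2.resize(im['color'][80:230,280:480,::-1],None,fx=3,fy=3))
E
```

```text
pos [482.8 351.2 295.9] rot [180.    0.   -3.6] shift now [ 0.028 -0.021  1.881] | turn z units -0.02 shift after [ 0.028 -0.021  1.881] q6 2.13 F [ 0.1 -0.3 -0.4] gap 51.2
[0.502 0.336 0.021] [376 160  15  12 115]
[0.487 0.22  0.023] [350 172  13  12 104]
[0.616 0.34  0.019] [409 172  12  13  95]
[0.464 0.195 0.011] [343 177   5   8  28]
```

View pics/c1.png

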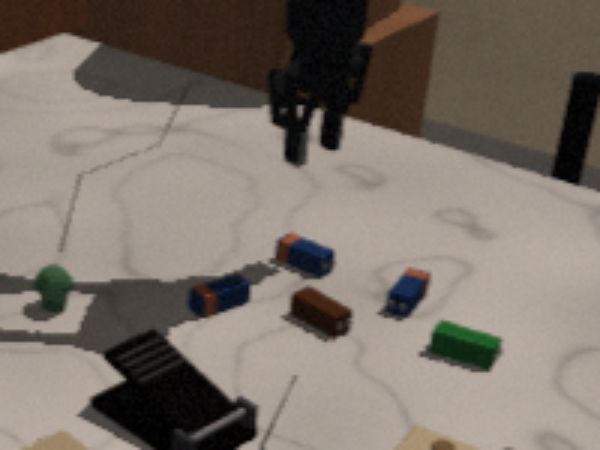

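The cells have not moved, and the gripper is above the cell at (305,255). I'll descend and grip.

>>> arm_command([
  [[0.03,-0.02,0.6,0,0,0,60],[0,0,0.6,0,0,0,60],[0,0,0.5,0,0,0,60],[0,0,0.18,0,0,0,60],[0,0,0,0,0,0,10],[0,0,0,0,0,0,10],[0,0,0,0,0,0,10],[0,0,0,0,0,0,10]],
], force=60)

```text
time: 19.77
position: [0.4851, 0.3526, 0.1846]
tcp_rot: [-3.141, -0.002, -0.063]
contact_force: [0.0, -1.5, 6.2]
finger_gap: 0.0219
grasp_force: 61.2
```

>>> arm_command([
  [[0,0,-0.4,0,0,0,10],[0,0,-0.6,0,0,0,10],[0,0,-0.6,0,0,0,10],[0,0,-0.3,0,0,0,10],[0,0,0,0,0,1,10],[0,0,0,0,0,0.2,10]],
])

```text
time: 20.52
position: [0.4845, 0.3525, 0.2975]
tcp_rot: [-3.141, -0.0, -0.168]
contact_force: [-0.1, -0.8, -1.4]
finger_gap: 0.0222
grasp_force: 60.4
```

```bash
python3 - <<'E'
from h import *
go(522,-425.8,189,-9.5)
im=cap('scene'); C=cloud(im)
H=hsv(im);b=(H[...,0]>100)&(H[...,0]<130)&(H[...,1]>90)
n,l,st,_=cv2.connectedComponentsWithStats(b.astype(np.uint8))
for i in range(1,n):
    if st[i,4]>20: print(C[l==i].mean(0).round(3),st[i])
E
```

```text
pos [484.5 352.5 297.5] rot [-180.    -0.    -9.6] shift now [ 2.78  12.685  1.809] | turn z units -0.02 shift after [ 2.757 12.69   1.809] q6 2.24 F [-0.1 -0.8 -1.4] gap 22.2
[0.502 0.343 0.129] [379 127  15  12  80]
[0.481 0.228 0.017] [349 172  14  12 104]
[0.616 0.34  0.019] [409 172  12  13  96]
[0.464 0.194 0.012] [343 177   5   8  27]
```

>>> arm_command([
  [[0.17,0.79,0,0,0,0,10],[0.17,0.79,0,0,0,0,10],[0.17,0.79,0,0,0,0,10],[0.17,0.79,0,0,0,0,10],[0.17,0.79,0,0,0,0,10],[0.17,0.79,0,0,0,0,10],[0.17,0.79,0,0,0,0,10],[0.17,0.79,0,0,0,0,10]],
])

```text
time: 21.58
position: [0.5018, -0.0366, 0.2971]
tcp_rot: [3.142, 0.0, -0.166]
contact_force: [0.5, -0.4, -1.4]
finger_gap: 0.0226
grasp_force: 60.4
```

>>> arm_command([
  [[0.17,0.79,0,0,0,0,10],[0.17,0.79,0,0,0,0,10],[0.17,0.79,0,0,0,0,10],[0.17,0.79,0,0,0,0,10],[0.17,0.79,0,0,0,0,10],[0.17,0.79,0,0,0,0,10],[0.17,0.79,0,0,0,0,10],[0.17,0.79,0,0,0,0,10]],
])

```text
time: 22.58
position: [0.519, -0.424, 0.2967]
tcp_rot: [-3.141, 0.001, -0.166]
contact_force: [0.7, 0.4, -0.3]
finger_gap: 0.0221
grasp_force: 60.4
```

>>> arm_command([
  [[0,0,0,0,0,0,10],[0,0,0,0,0,0,10]],
])

```text
time: 22.82
position: [0.519, -0.4221, 0.2965]
tcp_rot: [-3.14, 0.001, -0.167]
contact_force: [0.1, 0.6, -0.4]
finger_gap: 0.0222
grasp_force: 60.4
```

```bash
python3 - <<'E'
from h import *
go(522,-425.8,190,-9.5)
im=cap('scene'); C=cloud(im); cv2.imwrite('pics/p1.png',cv2.resize(im['color'][170:350,80:300,::-1],None,fx=3,fy=3))
H=hsv(im);b=(H[...,0]>100)&(H[...,0]<130)&(H[...,1]>90); b[:,300:]=0
print(C[b].mean(0),b.sum())
E
```

```text
pos [ 519.  -422.1  296.5] rot [-1.799e+02  1.000e-01 -9.600e+00] shift now [0.06  0.053 1.774] | turn z units -0.01 shift after [0.06  0.053 1.774] q6 0.94 F [ 0.1  0.6 -0.4] gap 22.2
[ 0.53762988 -0.42340382  0.16413576] 607
```

View pics/p1.png

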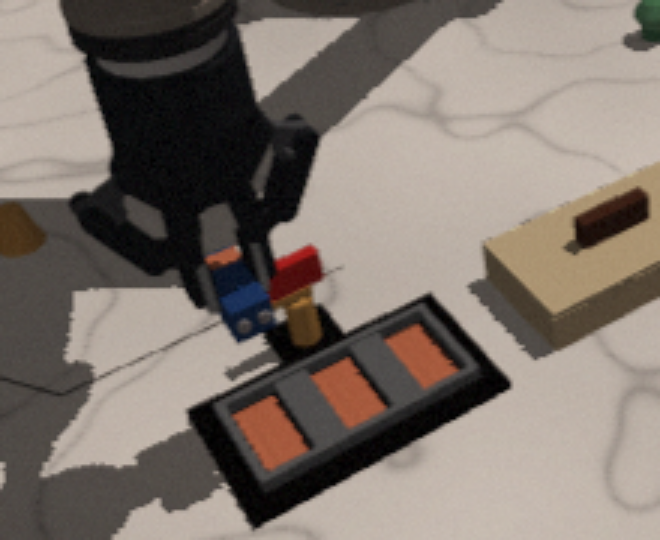

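The cell is held straight above the end bay at (270,430). I'll lower it in.

>>> arm_command([
  [[0.06,0.05,0.5,0,0,0,10],[0,0,0.5,0,0,0,10],[0,0,0.4,0,0,0,10],[0,0,0.2,0,0,0,10],[0,0,0.1,0,0,0,10],[0,0,0.05,0,0,0,10],[0,0,0,0,0,0,10]],
])

```text
time: 23.75
position: [0.5224, -0.4261, 0.193]
tcp_rot: [3.141, -0.001, -0.167]
contact_force: [0.4, 0.0, 0.2]
finger_gap: 0.0224
grasp_force: 60.4
```

>>> arm_command([
  [[0,0,0.03,0,0,0,10],[0,0,0,0,0,0,42],[0,0,0,0,0,0,42],[0,0,0,0,0,0,42],[0,0,-0.4,0,0,0,42],[0,0,-0.6,0,0,0,42],[0,0,-0.7,0,0,0,42]],
])

```text
time: 24.62
position: [0.5221, -0.4259, 0.293]
tcp_rot: [-3.141, 0.001, -0.168]
contact_force: [0.1, -0.6, 0.4]
finger_gap: 0.0359
grasp_force: 0.0
```

>>> arm_command([
  [[0,0,0,0,0,-1,42],[0,0,0,0,0,-1,42],[0,0,0,0,0,-1,60],[0,0,0,0,0,-1,60],[0,0,0,0,0,-1,60],[0,0,0,0,0,-1,60],[0,0,0,0,0,-1,60],[0,0,0,0,0,-1,60]],
])

```text
time: 25.62
position: [0.5222, -0.4261, 0.2926]
tcp_rot: [3.141, 0.0, 0.533]
contact_force: [-0.3, 1.0, 0.6]
finger_gap: 0.0517
grasp_force: 0.0
```

>>> arm_command([
  [[0,0,0,0,0,-1,60],[0,0,0,0,0,-1,60],[0,0,0,0,0,-1,60],[0,0,0,0,0,-1,60],[0,0,0,0,0,-1,60],[0,0,0,0,0,-1,60],[0,0,0,0,0,-1,60],[0,0,0,0,0,-1,60]],
])

```text
time: 26.62
position: [0.5222, -0.4261, 0.2926]
tcp_rot: [3.142, 0.0, 1.232]
contact_force: [0.7, 0.2, 0.8]
finger_gap: 0.0514
grasp_force: 0.0
```

```bash
cat >> h.py <<'E'
def blocks(n='top'):
    im=cap(n); C=cloud(im);Z=C[...,2]; H=hsv(im)
    b=(H[...,0]>100)&(H[...,0]<130)&(H[...,1]>90)
    print('supply blue',rects(im,b&(C[...,1]<-.2),.03,20))
    for r in rects(im,(Z>.012)&(C[...,1]>.1)&(C[...,0]<.75)&(C[...,0]>.38),.02,40):
        m=np.zeros(b.shape,bool); u,v=r[5],r[6]; m[max(v-8,0):v+9,u-8:u+9]=1
        print(r,'blue px',int((m&b).sum()))
    return im
E
python3 - <<'E'
from h import *
blocks(); go(468,223,300,74)
E
```

```text
supply blue [(531, -426, -10.0, 40, 26, 472, 212)]
(468, 222, 74.3, 62, 24, 223, 230) blue px 79
(562, 263, -10.2, 61, 28, 210, 194) blue px 0
(606, 354, -80.2, 66, 27, 177, 177) blue px 92
(697, 303, 8.7, 63, 27, 198, 145) blue px 0
(747, 118, -88.5, 33, 14, 268, 128) blue px 0
pos [ 522.2 -426.1  292.6] rot [180.    0.   70.8] shift now [ 9.916 -4.418 -0.124] | turn z units -0.65 shift after [10.15  -3.85  -0.124] q6 -0.46 F [ 0.4 -0.2  0.4] gap 51.6
```

>>> arm_command([
  [[0,0,0,0,0,-0.65,60],[0.78,-0.295,0,0,0,0,60],[0.78,-0.295,0,0,0,0,60],[0.78,-0.295,0,0,0,0,60],[0.78,-0.295,0,0,0,0,60],[0.78,-0.295,0,0,0,0,60],[0.78,-0.295,0,0,0,0,60],[0.78,-0.295,0,0,0,0,60]],
])

```text
time: 27.68
position: [0.4953, -0.0753, 0.2928]
tcp_rot: [3.141, 0.0, 1.284]
contact_force: [0.3, -0.8, 0.2]
finger_gap: 0.0517
grasp_force: 0.0
```

>>> arm_command([
  [[0.78,-0.295,0,0,0,0,60],[0.78,-0.295,0,0,0,0,60],[0.78,-0.295,0,0,0,0,60],[0.78,-0.295,0,0,0,0,60],[0.78,-0.295,0,0,0,0,60],[0.78,-0.295,0,0,0,0,60],[0,0,0,0,0,0,60],[0,0,0,0,0,0,60]],
])

```text
time: 28.68
position: [0.4726, 0.2222, 0.2924]
tcp_rot: [3.142, 0.001, 1.285]
contact_force: [-0.2, -0.2, 0.3]
finger_gap: 0.0517
grasp_force: 0.0
```

```bash
cat >> h.py <<'E'
def blue3():
    im=cap('scene'); C=cloud(im); H=hsv(im); b=(H[...,0]>100)&(H[...,0]<130)&(H[...,1]>90)
    n,l,st,_=cv2.connectedComponentsWithStats(b.astype(np.uint8))
    for i in range(1,n):
        if st[i,4]>20: print(C[l==i].mean(0).round(3),st[i])
    return im
E
python3 - <<'E'
from h import *
blue3(); go(468,223,183,74)
E
```

```text
[0.481 0.229 0.017] [350 172  13  12 104]
[0.616 0.34  0.019] [409 172  12  13  94]
[0.465 0.194 0.011] [343 177   5   8  25]
[ 0.536 -0.43   0.027] [160 300  21  26 301]
pos [472.8 221.7 292.5] rot [-180.     0.    73.6] shift now [-1.000e-03 -8.200e-02  1.824e+00] | turn z units -0.08 shift after [-1.000e-03 -8.200e-02  1.824e+00] q6 0.58 F [-1.  -0.  -0.4] gap 51.2
```

>>> arm_command([
  [[0,-0.08,0.6,0,0,-0.08,60],[0,0,0.6,0,0,0,60],[0,0,0.45,0,0,0,60],[0,0,0.17,0,0,0,60],[0,0,0,0,0,0,10],[0,0,0,0,0,0,10],[0,0,0,0,0,0,10],[0,0,0,0,0,0,10]],
])

```text
time: 29.72
position: [0.4685, 0.2239, 0.1843]
tcp_rot: [3.14, -0.001, 1.293]
contact_force: [0.5, -0.7, 5.8]
finger_gap: 0.023
grasp_force: 60.3
```

>>> arm_command([
  [[0,0,-0.5,0,0,0,10],[0,0,-0.6,0,0,0,10],[0,0,-0.6,0,0,0.7,10],[0,0,-0.2,0,0,1,10],[0,0,0,0,0,1,10],[0,0,0,0,0,1,10],[0,0,0,0,0,1,10],[0,0,0,0,0,1,10]],
])

```text
time: 30.72
position: [0.4679, 0.2239, 0.2974]
tcp_rot: [-3.142, 0.0, 0.792]
contact_force: [-0.1, -0.3, -1.0]
finger_gap: 0.0222
grasp_force: 59.5
```

>>> arm_command([
  [[0,0,0,0,0,1,10],[0,0,0,0,0,1,10],[0,0,0,0,0,1,10],[0,0,0,0,0,1,10],[0,0,0,0,0,1,10],[0,0,0,0,0,1,10],[0,0,0,0,0,1,10],[0,0,0,0,0,1,10]],
])

```text
time: 31.72
position: [0.4679, 0.2239, 0.2974]
tcp_rot: [3.142, 0.0, 0.094]
contact_force: [0.4, 0.4, -0.7]
finger_gap: 0.0224
grasp_force: 59.5
```

>>> arm_command([
  [[0,0,0,0,0,1,10],[0,0,0,0,0,1,10],[0,0,0,0,0,1,10],[0,0,0,0,0,0,10]],
])

```text
time: 32.22
position: [0.4679, 0.2239, 0.2974]
tcp_rot: [-3.142, -0.0, -0.164]
contact_force: [-0.8, 0.4, -1.0]
finger_gap: 0.0221
grasp_force: 59.5
```

```bash
python3 - <<'E'
from h import *
blue3(); go(530.8,-372.6,191,-9.5)
E
```

```text
[0.493 0.207 0.134] [349 138  16  14 104]
[0.616 0.34  0.019] [409 172  12  13  94]
[ 0.536 -0.43   0.027] [160 300  21  26 302]
pos [468.  223.9 297.3] rot [180.    0.   -9.3] shift now [2.647 9.639 1.772] | turn z units 0.03 shift after [2.674 9.632 1.772] q6 2.03 F [-0.1  0.9 -0.3] gap 22.3
```

>>> arm_command([
  [[0.22,0.8,0,0,0,0,10],[0.22,0.8,0,0,0,0,10],[0.22,0.8,0,0,0,0,10],[0.22,0.8,0,0,0,0,10],[0.22,0.8,0,0,0,0,10],[0.22,0.8,0,0,0,0,10],[0.22,0.8,0,0,0,0,10],[0.22,0.8,0,0,0,0,10]],
])

```text
time: 33.28
position: [0.5092, -0.1739, 0.2974]
tcp_rot: [3.142, -0.0, -0.163]
contact_force: [1.0, 0.1, -1.0]
finger_gap: 0.0223
grasp_force: 59.5
```

>>> arm_command([
  [[0.22,0.8,0,0,0,0,10],[0.22,0.8,0,0,0,0,10],[0.22,0.8,0,0,0,0,10],[0.22,0.8,0,0,0,0,10],[0,0,0,0,0,0,10],[0,0,0,0,0,0,10]],
])

```text
time: 34.02
position: [0.5296, -0.3699, 0.2968]
tcp_rot: [-3.141, 0.001, -0.164]
contact_force: [0.1, 1.3, -0.3]
finger_gap: 0.0223
grasp_force: 59.5
```

```bash
python3 - <<'E'
from h import *
blue3(); go(530.8,-372.6,191,-9.5)
E
```

```text
[0.616 0.34  0.019] [409 172  12  13  96]
[ 0.549 -0.375  0.134] [181 246  19  25 280]
[ 0.538 -0.431  0.029] [160 300  21  26 297]
pos [ 529.7 -369.3  297. ] rot [-1.8e+02  1.0e-01 -9.4e+00] shift now [0.026 0.051 1.767] | turn z units 0.03 shift after [0.026 0.051 1.767] q6 1.01 F [-0.   0.1 -1.3] gap 22.2
```

>>> arm_command([
  [[0.02,0.05,0.5,0,0,0,10],[0,0,0.5,0,0,0,10],[0,0,0.4,0,0,0,10],[0,0,0.2,0,0,0,10],[0,0,0.1,0,0,0,10],[0,0,0.05,0,0,0,10],[0,0,0.02,0,0,0,10]],
])

```text
time: 34.95
position: [0.5307, -0.3736, 0.1918]
tcp_rot: [3.141, -0.001, -0.165]
contact_force: [-0.1, 0.1, -1.3]
finger_gap: 0.0226
grasp_force: 59.5
```

>>> arm_command([
  [[0,0,0,0,0,0,42],[0,0,0,0,0,0,42],[0,0,0,0,0,0,42],[0,0,-0.4,0,0,0,42],[0,0,-0.6,0,0,0,42],[0,0,-0.7,0,0,0,42],[0,0,0,0,0,-1,42],[0,0,0,0,0,-1,42]],
])

```text
time: 35.95
position: [0.5305, -0.3735, 0.2941]
tcp_rot: [3.14, -0.001, 0.012]
contact_force: [-0.2, -0.4, 0.2]
finger_gap: 0.0363
grasp_force: 0.0
```

>>> arm_command([
  [[0,0,0,0,0,-1,42],[0,0,0,0,0,-1,42],[0,0,0,0,0,-1,60],[0,0,0,0,0,-1,60],[0,0,0,0,0,-1,60],[0,0,0,0,0,-1,60],[0,0,0,0,0,-1,60],[0,0,0,0,0,-1,60]],
])

```text
time: 36.95
position: [0.5304, -0.3735, 0.2932]
tcp_rot: [3.141, 0.0, 0.711]
contact_force: [0.8, 0.1, 1.1]
finger_gap: 0.0512
grasp_force: 0.0
```

>>> arm_command([
  [[0,0,0,0,0,-1,60],[0,0,0,0,0,-1,60],[0,0,0,0,0,-1,60],[0,0,0,0,0,-1,60],[0,0,0,0,0,-1,60],[0,0,0,0,0,-1,60],[0,0,0,0,0,-1,60],[0,0,0,0,0,-1,60]],
])

```text
time: 37.95
position: [0.5304, -0.3735, 0.2932]
tcp_rot: [3.142, 0.0, 1.409]
contact_force: [-1.1, -0.5, 0.5]
finger_gap: 0.0513
grasp_force: 0.0
```

>>> arm_command([
  [[0,0,0,0,0,-1,60],[0,0,0,0,0,-1,60],[0,0,0,0,0,-1,60],[0,0,0,0,0,-1,60],[0,0,0,0,0,0,60]],
])

```text
time: 38.58
position: [0.5304, -0.3735, 0.2932]
tcp_rot: [3.142, 0.0, 1.754]
contact_force: [-0.6, -0.2, -0.1]
finger_gap: 0.0512
grasp_force: 0.0
```

```bash
python3 - <<'E'
from h import *
blocks(); go(606,354,295,100); blue3()
E
```

```text
supply blue [(540, -373, -12.7, 38, 24, 452, 208)]
(562, 264, -9.4, 62, 28, 210, 194) blue px 0
(606, 354, -80.2, 66, 28, 177, 177) blue px 92
(697, 304, 9.4, 63, 26, 198, 145) blue px 0
(747, 118, -88.5, 33, 14, 268, 128) blue px 0
pos [ 530.4 -373.5  293.2] rot [180.    0.  100.4] shift now [11.696  3.437 -0.03 ] | turn z units 0.09 shift after [11.723  3.346 -0.03 ] q6 -0.91 F [0.5 0.3 0.1] gap 51.3
[0.616 0.34  0.019] [409 172  12  13  95]
[ 0.546 -0.378  0.027] [187 288  21  24 282]
[ 0.54  -0.432  0.031] [160 300  21  27 301]
```

>>> arm_command([
  [[0.84,0.24,0,0,0,0,60],[0.84,0.24,0,0,0,0,60],[0.84,0.24,0,0,0,0,60],[0.84,0.24,0,0,0,0,60],[0.84,0.24,0,0,0,0,60],[0.84,0.24,0,0,0,0,60],[0.84,0.24,0,0,0,0,60],[0.84,0.24,0,0,0,0,60]],
])

```text
time: 39.67
position: [0.5699, 0.0456, 0.2933]
tcp_rot: [3.141, 0.0, 1.753]
contact_force: [1.7, -0.6, 0.3]
finger_gap: 0.0515
grasp_force: 0.0
```

>>> arm_command([
  [[0.84,0.24,0,0,0,0,60],[0.84,0.24,0,0,0,0,60],[0.84,0.24,0,0,0,0,60],[0.84,0.24,0,0,0,0,60],[0.84,0.24,0,0,0,0,60],[0.78,0.24,0,0,0,0,60],[0,0,0,0,0,0,60],[0,0,0,0,0,0,60]],
])

```text
time: 40.67
position: [0.6, 0.3532, 0.2926]
tcp_rot: [-3.141, 0.001, 1.755]
contact_force: [0.6, -0.8, 0.5]
finger_gap: 0.0512
grasp_force: 0.0
```

```bash
python3 - <<'E'
from h import *
blue3(); go(606,354,183,100)
E
```

```text
[0.616 0.34  0.019] [409 172  12  13  94]
[ 0.549 -0.38   0.031] [187 288  21  24 284]
[ 0.536 -0.43   0.027] [160 300  21  26 298]
pos [600.2 352.6 292.9] rot [-180.     0.   100.5] shift now [0.005 0.1   1.831] | turn z units 0.1 shift after [0.006 0.1   1.831] q6 0.24 F [ 0.   0.5 -0.3] gap 51.4
```

>>> arm_command([
  [[0,0.1,0.6,0,0,0.1,60],[0,0,0.6,0,0,0,60],[0,0,0.45,0,0,0,60],[0,0,0.17,0,0,0,60],[0,0,0,0,0,0,10],[0,0,0,0,0,0,10],[0,0,0,0,0,0,10],[0,0,0,0,0,0,10]],
])

```text
time: 41.72
position: [0.6064, 0.3547, 0.1854]
tcp_rot: [3.139, -0.0, 1.746]
contact_force: [0.8, -1.0, 5.5]
finger_gap: 0.0221
grasp_force: 61.7
```

>>> arm_command([
  [[0,0,-0.5,0,0,0,10],[0,0,-0.6,0,0,0,10],[0,0,-0.6,0,0,-1,10],[0,0,-0.2,0,0,-1,10],[0,0,0,0,0,-1,10],[0,0,0,0,0,-1,10],[0,0,0,0,0,-1,10],[0,0,0,0,0,-1,10]],
])

```text
time: 42.72
position: [0.6058, 0.3547, 0.2977]
tcp_rot: [-3.141, -0.0, 2.273]
contact_force: [-0.1, 0.2, -1.4]
finger_gap: 0.0225
grasp_force: 60.9
```

>>> arm_command([
  [[0,0,0,0,0,-1,10],[0,0,0,0,0,-1,10],[0,0,0,0,0,-1,10],[0,0,0,0,0,-1,10],[0,0,0,0,0,-1,10],[0,0,0,0,0,-1,10],[0,0,0,0,0,-1,10],[0,0,0,0,0,-1,10]],
])

```text
time: 43.72
position: [0.6058, 0.3548, 0.2977]
tcp_rot: [-3.141, -0.0, 2.971]
contact_force: [0.1, -0.8, -1.2]
finger_gap: 0.022
grasp_force: 60.9
```

```bash
python3 - <<'E'
from h import *
blue3(); go(540,-319.3,191,170.5)
E
```

```text
[0.622 0.345 0.127] [414 139  16  12  95]
[ 0.546 -0.378  0.027] [187 288  21  24 283]
[ 0.54  -0.431  0.031] [160 300  22  26 300]
pos [605.8 354.8 297.7] rot [-180.    -0.   170.4] shift now [ -0.788 -11.26    1.778] | turn z units -0.02 shift after [ -0.772 -11.261   1.778] q6 -0.98 F [ 0.  -1.1 -0.4] gap 22.4
```

>>> arm_command([
  [[-0.055,-0.81,0,0,0,0,10],[-0.055,-0.81,0,0,0,0,10],[-0.055,-0.81,0,0,0,0,10],[-0.055,-0.81,0,0,0,0,10],[-0.055,-0.81,0,0,0,0,10],[-0.055,-0.81,0,0,0,0,10],[-0.055,-0.81,0,0,0,0,10],[-0.055,-0.81,0,0,0,0,10]],
])

```text
time: 44.78
position: [0.5645, -0.0343, 0.2981]
tcp_rot: [3.142, 0.0, 2.967]
contact_force: [0.9, 0.2, -0.5]
finger_gap: 0.0222
grasp_force: 60.9
```

>>> arm_command([
  [[-0.055,-0.81,0,0,0,0,10],[-0.055,-0.81,0,0,0,0,10],[-0.055,-0.81,0,0,0,0,10],[-0.055,-0.81,0,0,0,0,10],[-0.055,-0.81,0,0,0,0,10],[-0.055,-0.81,0,0,0,0,10],[0,0,0,0,0,0,10],[0,0,0,0,0,0,10]],
])

```text
time: 45.78
position: [0.5338, -0.3231, 0.2976]
tcp_rot: [3.141, -0.001, 2.967]
contact_force: [-0.3, -0.4, 0.3]
finger_gap: 0.0221
grasp_force: 60.9
```

```bash
python3 - <<'E'
from h import *
im=blue3(); go(540,-319.3,191,170.5); cv2.imwrite('pics/p3.png',cv2.resize(im['color'][170:350,80:300,::-1],None,fx=3,fy=3))
E
```

```text
[ 0.55  -0.328  0.132] [204 235  17  24 243]
[ 0.547 -0.379  0.029] [187 288  21  24 277]
[ 0.538 -0.431  0.029] [160 300  22  26 300]
pos [ 534.1 -322.5  297.8] rot [180.   -0.  170.1] shift now [-0.088  0.07   1.779] | turn z units -0.09 shift after [-0.089  0.069  1.779] q6 -2.06 F [1.2 0.9 0.1] gap 22.4
```

View pics/p3.png

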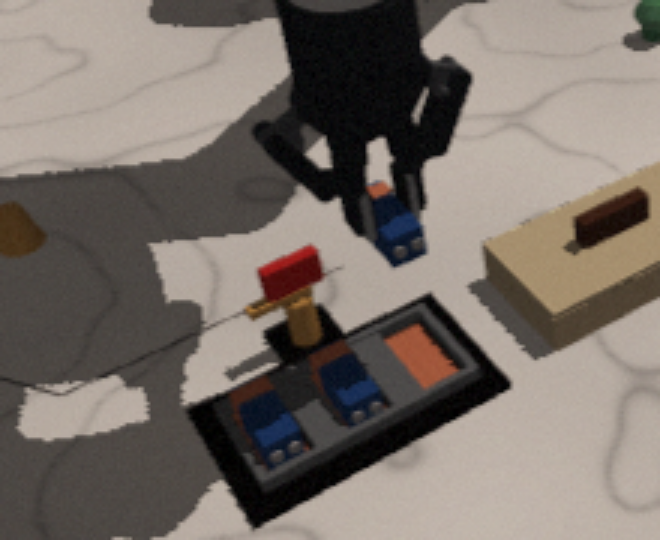

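Two cells lie in their bays at (270,420) and (350,380). The third is held above the last bay at (425,352), so I'll lower it.

>>> arm_command([
  [[-0.09,0.07,0.5,0,0,-0.09,10],[0,0,0.5,0,0,0,10],[0,0,0.4,0,0,0,10],[0,0,0.2,0,0,0,10],[0,0,0.1,0,0,0,10],[0,0,0.05,0,0,0,10],[0,0,0.01,0,0,0,10]],
])

```text
time: 46.7
position: [0.5402, -0.3204, 0.1929]
tcp_rot: [-3.141, 0.001, 2.976]
contact_force: [-0.9, -0.6, -1.0]
finger_gap: 0.0226
grasp_force: 60.9
```

>>> arm_command([
  [[0,0,0,0,0,0,42],[0,0,0,0,0,0,42],[0,0,0,0,0,0,42],[0,0,-0.4,0,0,0,42],[0,0,-0.6,0,0,0,42],[0,0,-0.8,0,0,0,42]],
])

```text
time: 47.45
position: [0.5397, -0.3202, 0.3005]
tcp_rot: [3.141, -0.002, 2.976]
contact_force: [0.7, -0.5, 0.4]
finger_gap: 0.0358
grasp_force: 0.0
```

```bash
python3 - <<'E'
from h import *
im=blue3(); go(564.5,-159,222,80.5); cv2.imwrite('pics/p4.png',cv2.resize(im['color'][170:350,80:340,::-1],None,fx=3,fy=3))
C=cloud(im); print('hood top px',[C[r,c].round(3) for r,c in((240,250),(233,300))])
E
```

```text
[ 0.556 -0.328  0.03 ] [211 276  21  23 274]
[ 0.547 -0.379  0.029] [187 288  21  24 282]
[ 0.536 -0.43   0.027] [160 300  21  26 296]
pos [ 541.  -321.   308.5] rot [-179.7    0.5  170.5] shift now [0.059 2.728 1.442] | turn z units 18.0 shift after [ 2.728 -0.059  1.442] q6 -2.06 F [ 2.9 -1.8  6. ] gap 35.9
hood top px [array([ 0.459, -0.171,  0.002]), array([ 0.56 , -0.099,  0.035])]
```

View pics/p4.png

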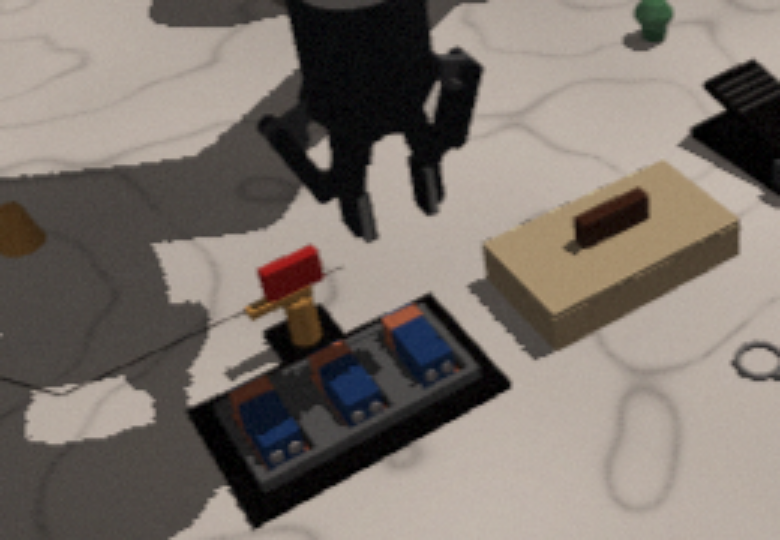

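All three cells lie flat in their bays. Next I turn and go back for the hood.

>>> arm_command([
  [[0,0,0,0,0,1,45],[0,0,0,0,0,1,45],[0,0,0,0,0,1,45],[0,0,0,0,0,1,45],[0,0,0,0,0,1,45],[0,0,0,0,0,1,45],[0,0,0,0,0,1,45],[0,0,0,0,0,1,45]],
], force=80)

```text
time: 48.5
position: [0.54, -0.3203, 0.3003]
tcp_rot: [-3.142, 0.0, 2.275]
contact_force: [0.3, 0.5, 0.0]
finger_gap: 0.0388
grasp_force: 0.0
```

>>> arm_command([
  [[0,0,0,0,0,1,45],[0,0,0,0,0,1,45],[0,0,0,0,0,1,45],[0,0,0,0,0,1,45],[0,0,0,0,0,1,45],[0,0,0,0,0,1,45],[0,0,0,0,0,1,45],[0,0,0,0,0,1,45]],
])

```text
time: 49.5
position: [0.54, -0.3203, 0.3003]
tcp_rot: [3.141, 0.0, 1.577]
contact_force: [-0.1, 0.4, -0.8]
finger_gap: 0.0387
grasp_force: 0.0
```

>>> arm_command([
  [[0,0,0,0,0,1,45],[0,0,0,0,0,1,45],[0.68,-0.01,0,0,0,0,45],[0.68,-0.01,0,0,0,0,45],[0.68,-0.01,0,0,0,0,45],[0.68,-0.01,0,0,0,0,45],[0,0,0,0,0,0,45],[0,0,0,0,0,0,45]],
])

```text
time: 50.5
position: [0.5646, -0.1593, 0.3004]
tcp_rot: [3.141, 0.001, 1.405]
contact_force: [0.6, 0.3, 0.1]
finger_gap: 0.0381
grasp_force: 0.0
```

```bash
python3 - <<'E'
from h import *
go(564.9,-158.8,219,80.4)
E
```

```text
pos [ 564.6 -159.3  300.4] rot [180.    0.   80.5] shift now [0.008 0.003 1.357] | turn z units 0.02 shift after [0.008 0.003 1.357] q6 -0.24 F [0.6 0.3 0.1] gap 38.1
```

>>> arm_command([
  [[0.01,0,0.5,0,0,0,45],[0,0,0.5,0,0,0,45],[0,0,0.25,0,0,0,45],[0,0,0.1,0,0,0,45],[0,0,0,0,0,0,5],[0,0,0,0,0,0,5],[0,0,0,0,0,0,5],[0,0,0,0,0,0,5]],
])

```text
time: 51.5
position: [0.565, -0.1586, 0.2203]
tcp_rot: [3.14, 0.001, 1.405]
contact_force: [-0.4, -1.4, 6.9]
finger_gap: 0.0113
grasp_force: 81.2
```

>>> arm_command([
  [[0,0,0,0,0,0,5],[0,0,-0.3,0,0,0,5],[0,0,-0.4,0,0,0,5],[0,0,-0.4,0,0,0,5],[0,0,-0.3,0,0,0,5],[0,0,-0.1,0,0,0,5]],
])

```text
time: 52.25
position: [0.5646, -0.1582, 0.3097]
tcp_rot: [3.141, 0.0, 1.405]
contact_force: [0.4, 0.3, -4.3]
finger_gap: 0.0119
grasp_force: 80.2
```

>>> arm_command([
  [[-0.6,0,0,0,0,0,5],[-0.6,0,0,0,0,0,5],[-0.6,0,0,0,0,0,5],[-0.6,0,0,0,0,0,5],[-0.6,0,0,0,0,0,5],[-0.6,0,0,0,0,0,5],[0,0,0,0,0,0,5],[0,0,0,0,0,0,5]],
])

```text
time: 53.25
position: [0.5289, -0.3709, 0.3081]
tcp_rot: [-3.14, -0.002, 1.405]
contact_force: [0.2, -0.4, -4.8]
finger_gap: 0.0116
grasp_force: 80.1
```

```bash
python3 - <<'E'
from h import *
go(529.3,-372,222.6,80.4); im=cap('scene'); cv2.imwrite('pics/h2.png',cv2.resize(im['color'][170:350,80:340,::-1],None,fx=3,fy=3))
t=cap('top');C=cloud(t);H=hsv(t);Z=C[...,2]
E
```

```text
pos [ 528.9 -370.9  308.1] rot [-1.799e+02 -1.000e-01  8.050e+01] shift now [-0.016  0.01   1.424] | turn z units 0.02 shift after [-0.016  0.01   1.424] q6 -0.56 F [ 0.2 -0.4 -4.8] gap 11.6
```

View pics/h2.png

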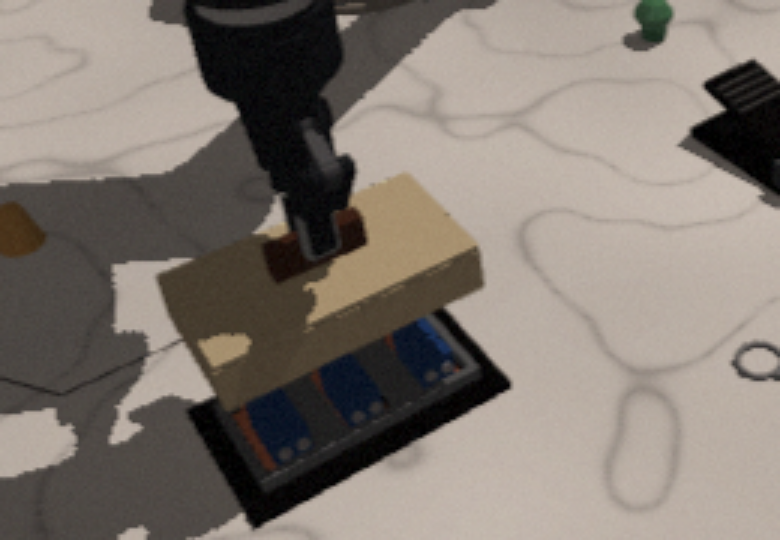

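The hood hangs level over the tray, with its edges parallel to the plate. I'll lower it.

>>> arm_command([
  [[-0.015,0.01,0.4,0,0,0,5],[0,0,0.4,0,0,0,5],[0,0,0.25,0,0,0,5],[0,0,0.15,0,0,0,5],[0,0,0.1,0,0,0,5],[0,0,0.05,0,0,0,5],[0,0,0,0,0,0,5]],
])

```text
time: 54.22
position: [0.5295, -0.3725, 0.2286]
tcp_rot: [3.141, 0.0, 1.405]
contact_force: [-0.1, -0.2, -2.9]
finger_gap: 0.0118
grasp_force: 80.0
```

>>> arm_command([
  [[0,0,0.03,0,0,0,5],[0,0,0.03,0,0,0,5],[0,0,0,0,0,0,5]],
])

```text
time: 54.6
position: [0.5295, -0.3725, 0.2264]
tcp_rot: [3.14, 0.001, 1.405]
contact_force: [-2.4, 2.0, 5.0]
finger_gap: 0.012
grasp_force: 81.2
```

Contact came at the expected height. I'll release, lift, and move to the knob.

>>> arm_command([
  [[0,0,0,0,0,0,45],[0,0,0,0,0,0,45],[0,0,0,0,0,0,45],[0,0,-0.5,0,0,0,45],[0,0,-0.6,0,0,0,45],[0,-0.6,0,0,0,-0.3,45],[0,-0.57,0,0,0,0,45],[0,0,0,0,0,0,45]],
])

```text
time: 55.6
position: [0.4586, -0.3615, 0.2909]
tcp_rot: [-3.141, -0.0, 1.43]
contact_force: [0.9, -0.5, 0.4]
finger_gap: 0.0384
grasp_force: 0.0
```

```bash
python3 - <<'E'
from h import *
im=cap('scene'); cv2.imwrite('pics/h3.png',cv2.resize(im['color'][170:350,80:340,::-1],None,fx=3,fy=3))
go(460.5,-360,229.5,82)
t=cap('top');C=cloud(t);Z=C[...,2]; S=np.zeros(Z.shape,bool); S[170:260,405:505]=1
print(rects(t,S&(Z>.03)&(Z<.055)&(C[...,0]>.47),.042,200))
E
```

```text
pos [ 459.7 -361.8  291.1] rot [180.    0.   81.9] shift now [0.032 0.009 1.027] | turn z units -0.01 shift after [0.032 0.009 1.027] q6 -0.66 F [-0.   0.4 -0.1] gap 38.8
[(529, -366, 80.5, 160, 100, 450, 211)]
```

View pics/h3.png

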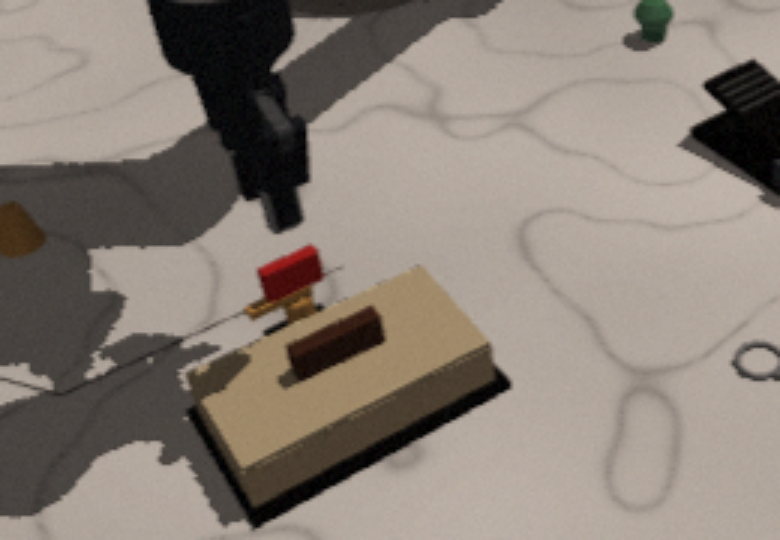

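The hood sits squarely on the plate. Now I grip the knob and turn it back.

>>> arm_command([
  [[0.03,0.01,0.5,0,0,0,45],[0,0,0.35,0,0,0,45],[0,0,0.18,0,0,0,45],[0,0,0,0,0,0,5],[0,0,0,0,0,0,5],[0,0,0,0,0,0,5],[0,0,0,0,0,0,5]],
], force=40)

```text
time: 56.58
position: [0.4611, -0.3601, 0.2294]
tcp_rot: [3.14, 0.001, 1.431]
contact_force: [0.8, -1.2, -1.6]
finger_gap: 0.0101
grasp_force: 41.3
```

>>> arm_command([
  [[0,0,0,0,0,-1,5],[0,0,0,0,0,-1,5],[0,0,0,0,0,-1,5],[0,0,0,0,0,-1,5],[0,0,0,0,0,-1,5],[0,0,0,0,0,-1,5],[0,0,0,0,0,-1,5],[0,0,0,0,0,-1,5]],
])

```text
time: 57.58
position: [0.4608, -0.3602, 0.2294]
tcp_rot: [-3.141, 0.001, 2.132]
contact_force: [-1.7, -1.4, -0.8]
finger_gap: 0.01
grasp_force: 41.5
```

>>> arm_command([
  [[0,0,0,0,0,-1,5],[0,0,0,0,0,-1,5],[0,0,0,0,0,-1,5],[0,0,0,0,0,-1,5],[0,0,0,0,0,-1,5],[0,0,0,0,0,-1,5],[0,0,0,0,0,-1,5],[0,0,0,0,0,-1,5]],
])

```text
time: 58.58
position: [0.4605, -0.3605, 0.2294]
tcp_rot: [-3.14, 0.0, 2.83]
contact_force: [-2.3, -1.8, -0.4]
finger_gap: 0.0099
grasp_force: 41.5
```

>>> arm_command([
  [[0,0,0,0,0,-1,5],[0,0,0,0,0,-0.7,5],[0,0,0,0,0,0,5],[0,0,0,0,0,0,5]],
])

```text
time: 59.08
position: [0.4605, -0.3606, 0.2294]
tcp_rot: [-3.14, -0.0, 2.974]
contact_force: [-4.1, -3.5, -0.2]
finger_gap: 0.0104
grasp_force: 41.6
```

```bash
python3 - <<'E'
from h import *
go(460,-360,229,170.5); print(bot.sense()['wrist_torque'])
E
```

```text
pos [ 460.5 -360.6  229.4] rot [-179.9   -0.   170.4] shift now [0.011 0.008 0.006] | turn z units -0.02 shift after [0.011 0.008 0.006] q6 -2.2 F [-4.1 -3.5 -0.2] gap 10.4
[-0.60515846  0.6604437   0.008454  ]
```

>>> arm_command([
  [[0,0,0,0,0,0,45],[0,0,0,0,0,0,45],[0,0,0,0,0,0,45],[0,0,-0.5,0,0,0,45],[0,0,-0.5,0,0,0,45]],
])

```text
time: 59.7
position: [0.461, -0.3598, 0.2894]
tcp_rot: [3.141, -0.001, 2.976]
contact_force: [-0.0, -0.5, -1.0]
finger_gap: 0.0386
grasp_force: 0.0
```

>>> arm_command([
  [[0.01,0.84,0,0,0,0,0],[0.01,0.84,0,0,0,0,0],[0.01,0.84,0,0,0,0,0],[0.01,0.84,0,0,0,0,0],[0.01,0.84,0,0,0,0,0],[0.01,0.84,0,0,0,0,0],[0.01,0.84,0,0,0,0,0],[0.02,0.84,0,0,0,0,0]],
], force=60)

```text
time: 60.7
position: [0.5223, 0.0404, 0.2891]
tcp_rot: [3.141, 0.001, 2.976]
contact_force: [1.0, -0.0, 0.2]
finger_gap: -0.0
grasp_force: 0.0
```

>>> arm_command([
  [[0,0,0,0,0,0,0],[0,0,0,0,0,0,0]],
])

```text
time: 60.95
position: [0.5221, 0.0384, 0.2889]
tcp_rot: [-3.141, -0.0, 2.976]
contact_force: [0.0, -0.1, 0.5]
finger_gap: -0.0001
grasp_force: 0.0
```

```bash
python3 - <<'E'
from h import *
go(522.8,38,207)
im=cap('scene'); cv2.imwrite('pics/k2.png',cv2.resize(im['color'][170:350,80:340,::-1],None,fx=3,fy=3))
t=cap('top');H=hsv(t);h,s,v=H[...,0],H[...,1],H[...,2];C=cloud(t);Z=C[...,2]; S=np.zeros(Z.shape,bool); S[170:260,405:505]=1
print(rects(t,S&((h<8)|(h>172))&(s>150)&(v>90),.078,10),rects(t,S&(Z>.03)&(Z<.055),.042,200))
E
```

```text
pos [522.1  38.4 288.9] rot [-180.    -0.   170.5] shift now [-0.013 -0.005  1.364]  q6 -1.48 F [ 0.  -0.1  0.5] gap -0.1
[(461, -358, -9.7, 38, 16, 452, 236)] [(514, -369, 80.5, 170, 128, 452, 217)]
```

View pics/k2.png

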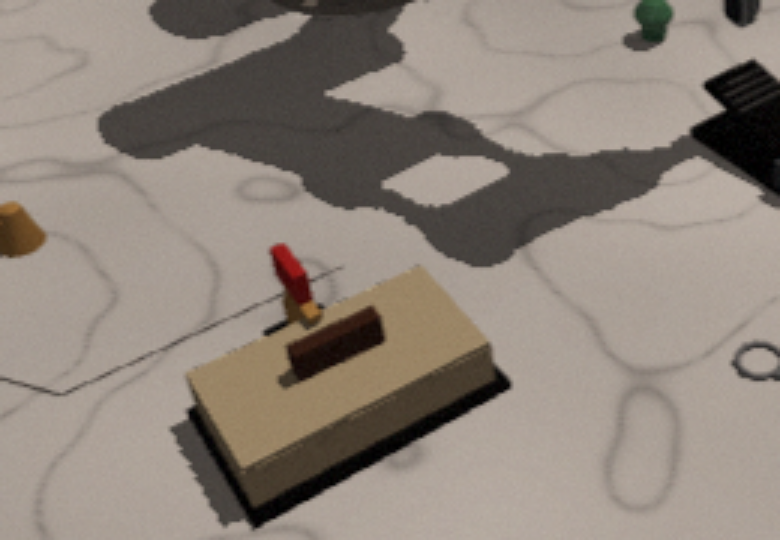

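The hood is seated and the tongue lies across it at (305,310). The knob's yaw is -9.7°, its locked position. Now the second pedal press.

>>> arm_command([
  [[0,0,0.75,0,0,0,0],[0,0,0.25,0,0,0,0],[0,0,0.15,0,0,0,0],[0,0,0.12,0,0,0,0],[0,0,0.1,0,0,0,0],[0,0,0.08,0,0,0,0],[0,0,0.04,0,0,0,0],[0,0,0,0,0,0,0]],
])

```text
time: 62.05
position: [0.5218, 0.0384, 0.2012]
tcp_rot: [-3.141, -0.0, 2.976]
contact_force: [-7.8, -1.2, 14.0]
finger_gap: -0.0001
grasp_force: 6.9
```

>>> arm_command([
  [[0,0,0.02,0,0,0,0],[0,0,0,0,0,0,0],[0,0,0,0,0,0,0],[0,0,0,0,0,0,0],[0,0,0,0,0,0,0],[0,0,0,0,0,0,0],[0,0,0,0,0,0,0],[0,0,0,0,0,0,0]],
])

```text
time: 63.05
position: [0.5218, 0.0384, 0.2009]
tcp_rot: [-3.141, 0.0, 2.976]
contact_force: [-9.3, 0.1, 22.1]
finger_gap: 0.0002
grasp_force: 11.3
```

>>> arm_command([
  [[0,0,0,0,0,0,0],[0,0,-0.1,0,0,0,0],[0,0,-0.3,0,0,0,0],[0,0,-0.6,0,0,0,0],[0,0,-0.8,0,0,0,0],[0,0,-0.5,0,0,0,0],[0,0,0,0,0,0,0],[0,0,0,0,0,0,0]],
])

```text
time: 64.05
position: [0.5219, 0.0386, 0.3359]
tcp_rot: [-3.142, -0.0, 2.976]
contact_force: [0.1, 0.0, -0.2]
finger_gap: 0.0
grasp_force: 0.0
```

```bash
python3 - <<'E'
from h import *
im=cap('scene');C=cloud(im);Z=C[...,2]; H=hsv(im)
m=(H[...,2]<60)&(C[...,0]>.5)&(C[...,0]<.535)&(abs(C[...,1]-.038)<.025)&(Z<.1); print('pedal z near pad',np.percentile(Z[m],[50,90]).round(3),m.sum()); go(520,38,300)
E
```

```text
pedal z near pad [0.05  0.056] 239
pos [521.9  38.6 335.3] rot [-1.800e+02 -1.000e-01  1.705e+02] shift now [ 0.029 -0.014  0.589]  q6 -1.48 F [0.1 0.  0.1] gap 0.4
```

The pedal is back up, so I'm handing the job in.

```bash
python3 -c "
from plant import bot
print(bot.close_job())"
```

```text
the job is handed in; nothing more can be done
None
```

I completed every step and handed the job in at about 64 s: all three batteries are in their bays, the hood is back on and latched, and both pedal presses reached the stop; no verdict was reported back.

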